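Drop an empty tin through a lever-lid bin and ease the lid shut

ROBOT

A 6-joint arm with a two-finger parallel gripper is mounted at the origin on a cart in front of the work surface, level with it; the furniture and walls round the work are solid. World frame = base frame: x ahead of the robot, y to its left, z up, the work surface at z = 0. Lengths are in mm, angles in degrees, forces in N, time in s.
With the tool pointing down it reaches from about 300 to 875 mm from the base axis. Payload 4.2 kg.
Tool frame: the origin (TCP) lies midway between the tips of the shut fingers; the grasp point (between the pads) lies 19 mm behind it; z points along the fingers, y is the line along which they close (so a half turn about z gives the same grasp; the last joint's range is limited). The gripper opens to 85 mm and grips with 20 to 120 N. Pads are 22 mm wide; open, the fingers measure 114 mm over their backs; the gripper's body (76 mm by 85 mm) begins 54 mm behind the grasp point. The pads swing forward as they close: fully open they stand 13 mm farther back than shut.
Start: joints at [-67.552, 18.312, 89.639, -0, 72.044, -1.146], TCP at [230.153, -526.945, 231.338] pointing down, gripper open.
Joint ranges: [-177.97, 177.97], [-48.28, 115.42], [12.27, 149.76], [-77.06, 257.06], [2.81, 150.46], [-146.56, 146.56]. Speed limits (degrees/s): [147.25, 147.25, 180, 180, 180, 180].

INTERFACE

Orientations are given as a 3x3 rotation matrix whose columns are the frame's x, y, z axes.
In Python, from plant import ctrl gives the robot as it stands. The module is installed in compiled form; this text tells all that it offers.
- The arm moves only by the tool jog_arm, never from a script. Its argument "targets" is a list of rows, each a list of 3 entries, a list of its own where there are three numbers: the shift along the world's x, y, z in mm, then the turn about the world's z in degrees, then the finger opening in mm, from 0 to 85.4. In form: [[[x, y, z], spin, grip], ...]. A call has 1 to 12 rows; each row is the pose to reach, as a shift and turn from the pose commanded when the call began; what a row does not reach only later rows make up. A row lasts 1/10 s, in which the tool goes at most 50 mm and 8.59 degrees, less where a joint would pass 70% of its speed; a pose out of reach is approached as far as the arm can. A call with a gripper value outside its range is refused whole. The fingers move at their own pace and stop on an object; "newtons" is the grip in N (left out, the last holds). Time passes only in rows, so rows that repeat a pose let the fingers close. It gives the time, the measured TCP pose, the force, the opening and the grip force at its end, in the units of the state.
- ctrl.state(): the state, without advancing time (a new reading comes with each control period).
- ctrl.grab_frame(name): name is "scene" or "top" or "wrist"; returns a dict with "color" (420x560x3 uint8, red, green, blue), "mtx" (3x3 intrinsics, pixels), "eye" and "rotation" of the camera in the world. Camera axes: x right, y down, z forward; pixel columns grow to the right and rows downward; lengths in mm; the calibration is good to about 2 mm. A picture is of the moment at which its call begins. There is no depth.
- ctrl.finish_job(): hands the job in; it is judged then, once.
The state is a dict: "clock": time; "joint_positions": joint angles; "qd": joint speeds; "joint_efforts": joint torques, N m; "eef_pos": TCP position; "tcp_rot": TCP orientation; "wrist_force": force on the tool from outside, world axes, zero at the start; "ft_torque": the same for the moment, N m; "grip_width": opening from 0.0 (shut) to 1.0 (fully open); "finger_force": force on a finger pad.
Only numpy, scipy, OpenCV 4.12 (cv2) and the standard library are available. Lean on these libraries where they do the work, as an engineer would, in place of code of your own. Each camera call takes 0.05 s, during which the arm holds its last target. There are 200 camera calls.

TASK

The empty red-and-white wax tin waits on the chute beside the bench bin, held back by the bin's green lid. With your fingertips push the red lever paddle at the front of the bin down as far as it goes, so that the lid swings wide open and the tin slides in by itself, then let the paddle come up slowly under your fingers, over a couple of seconds, so that the lid settles shut without slamming. Only push on the top of the paddle: do not grip or hook it, do not touch the lid or the tin, leave the small things standing around as they are, and finish with the tin in the shut bin.

Things in the scene. Friction and masses are not known exactly. Their poses are not given: they have to be found in the camera images.
- bin: Grey sheet-metal bench bin, 112 x 166 x 120 mm high, fixed. Origin: centre of its underside; -x is its front (roughly to the robot; it may be turned), z up. A steel chute rises from its +y end at 25 degrees to 0.23 m along +y, 0.17 m high. A black housing, 142 mm high, stands on the front: x -0.059 to -0.093, y -0.105 to -0.019; the red paddle sticks out of it towards -x.
- bin_floor (a point): Centre of the bin's inner floor, axes as bin; the space inside is 102 x 156 mm, 119 mm deep below the shut lid.
- paddle_top (a point): Centre of the top of the red ribbed paddle, the place to push: 30 mm long (x, towards the bin), 44 mm wide (y), 8 mm thick. It moves with the lever. At rest 109 mm above the table, front edge tilted 0.2 rad up; pushed right down 71 mm, front edge 0.2 rad down. Pivot 95 mm behind it in the housing, 80 mm above the table, so it moves under 6 mm sideways.
- bin_lever (a joint): The lever's angle: 0 at rest (paddle up), 0.40 rad at its lower stop. It takes about 6 N on the middle of the paddle to push it down; the lid's weight drives it back up when it is let go.
- bin_lid (a joint): The lid's angle: 0 shut, 1.1 rad wide open. Linked to the lever: always 2.75 times the lever's angle. Let go, it falls shut with a slam in under a second (about 3 rad/s).
- lid_edge (a point): Middle of the lid's free edge (at the chute), on its top face; 0.169 m from the hinge. The hinge runs along the bin's x at its -y end, 125 mm above the table, so the edge swings up and over towards -y, to about 0.28 m above the table.
- lid_panel: The green lid plate, 114 x 166 x 6 mm, with a smooth 44 mm skirt hanging (leaning inwards) from its free edge that closes the chute. Origin on the hinge line, y towards the free edge, z up when shut.
- paddle_underside: Dark steel plate under the red paddle, 30 x 44 x 5 mm; origin at the centre of its upper face, 8 mm below paddle_top. Fingers that grip or hook the paddle touch it.
- wax_tin: Round flat tin, white with a red lid, 80 mm across and 34 mm high, loose. Origin: centre of its underside, z its axis. At the start it lies on the slippery chute, leaning on the lid's skirt; it slides into the bin within about a second once the lid is well open.
- jar_green: White jar with a green lid, 64 mm across, 56 mm high, loose, a bystander. Origin: centre of its underside.
- touchup_bottle: Small grey bottle with a tall black cap, 26 mm across, 74 mm high, loose, a bystander. Origin: centre of its underside.
- star_key: White plastic star knob, 36 mm across, 20 mm high, loose, a bystander. Origin: centre of its underside.
Not all that is in view belongs to the job. Leave any black or purple look-alike of the wax_tin alone.

How it is judged (in metres and radians):
On the way:
1. the lid is held wide open (over 0.95 rad) with the tin inside the bin (value of joint bin_lid above 0.95 rad and y of wax_tin in the frame of bin_floor between -0.085 and 0.06 m and x of wax_tin in the frame of bin_floor between -0.055 and 0.055 m and z of wax_tin in the frame of bin_floor below 0.065 m), for 0.2 s.
At the end, for the whole second after the job is handed in: The lid is shut (under 0.04 rad), the lever back up (under 0.02 rad), and the tin at rest inside the bin: its underside's centre between the bin's walls and under 65 mm above the inner floor (value of joint bin_lid below 0.04 rad and value of joint bin_lever below 0.02 rad and linear speed of wax_tin below 0.02 m/s and y of wax_tin in the frame of bin_floor between -0.085 and 0.06 m and x of wax_tin in the frame of bin_floor between -0.055 and 0.055 m and z of wax_tin in the frame of bin_floor below 0.065 m); the robot touches nothing.
It fails at once if the lid slams: it passes below 0.25 rad faster than 2 rad/s (value of joint bin_lid below 0.25 rad and velocity of joint bin_lid below -2 rad/s).
It fails at once if the robot touches the tin (contact force between any of the arm, the fingers and wax_tin above 0.3 N).
It fails at once if the robot touches the lid (contact force between any of the arm, the fingers and lid_panel above 0.5 N).
It fails at once if the paddle is gripped or hooked from beneath (contact force between the fingers and paddle_underside above 0.5 N).
It fails at once if a bystander (jar, small bottle or star knob) is moved by more than 15 mm (distance of any of jar_green, touchup_bottle, star_key from where it was at the start of the episode above 0.015 m).
It also fails if it takes over 32 s, if anything falls off the work surface, if the arm or the gripper's body presses on something with over 40 N, if the wrist force passes 120 N, or if a joint passes its speed limit or range.

## Working session

There is one attempt and no reset: what is moved stays moved. The work goes in short steps, Python scripts to look and compute and a tool call to move; the robot and the scene stay as the last step left them, time stands still between calls to the robot, and variables do not carry over. Pictures are saved under pics/ and viewed, at most 10 in all, crops included, and the job is handed in when it is done.

Besides the shell and the picture viewer there is one more tool, called after "Emit:" as a command line: name --argument value ..., lists and objects as JSON in quotes. jog_arm: Moves the arm, as the interface text tells. Its arguments: {"type":"object","properties":{"targets":{"type":"array"},"newtons":{"type":"number"}},"required":["targets"]}

```bash
mkdir -p pics; python3 - <<'E'
from plant import ctrl
import cv2,pickle
d={}
for n in("scene","top"):
    f=ctrl.grab_frame(n);d[n]=f
    cv2.imwrite(f"pics/{n}0.png",f["color"][:,:,::-1]);print(n,f["mtx"].tolist(),f["eye"],f["rotation"].round(3).tolist() if hasattr(f["rotation"],'round') else f["rotation"])
pickle.dump(d,open("f0.pkl","wb"))
s=ctrl.state();print(s)
E
```

```text
scene [[445.3240301121945, 0.0, 281.63455556314216], [0.0, 445.3240301121945, 211.9111940683588], [0.0, 0.0, 1.0]] [227.84797484 284.12362076 745.97692356] [[-0.838, -0.392, 0.379], [-0.545, 0.617, -0.568], [-0.011, -0.683, -0.731]]
top [[421.8901367243482, 0.0, 286.05641952155287], [0.0, 421.8901367243482, 210.82749746688737], [0.0, 0.0, 1.0]] [ 467.93493281 -187.885774   1052.72837823] [[0.007, -0.996, 0.09], [-1.0, -0.006, 0.014], [-0.014, -0.09, -0.996]]
{'clock': 0.1, 'joint_positions': array([-6.75512532e+01,  1.83487085e+01,  8.96977179e+01, -2.53576285e-04,
        7.20416984e+01, -1.14710728e+00]), 'qd': array([-0.04031687, -0.03279152, -0.11511701, -0.04405205,  0.04930413,
        0.05234906]), 'joint_efforts': array([ 1.35573922e-03, -4.16409051e+01, -2.34705305e+01, -7.12196356e-05,
        4.90994687e-03, -1.71300132e-05]), 'eef_pos': array([ 229.99953018, -526.56343927,  230.57049521]), 'tcp_rot': array([[ 9.16391157e-01,  4.00283522e-01, -5.91212457e-04],
       [ 4.00283958e-01, -9.16390057e-01,  1.41990684e-03],
       [ 2.65840947e-05, -1.53784294e-03, -9.99998817e-01]]), 'wrist_force': array([ 0.19072837, -0.98537098,  0.24929246]), 'ft_torque': array([ 0.00779825, -0.00482903,  0.0203548 ]), 'finger_force': 0.0, 'grip_width': 0.9976709650196752}
```

View pics/scene0.png

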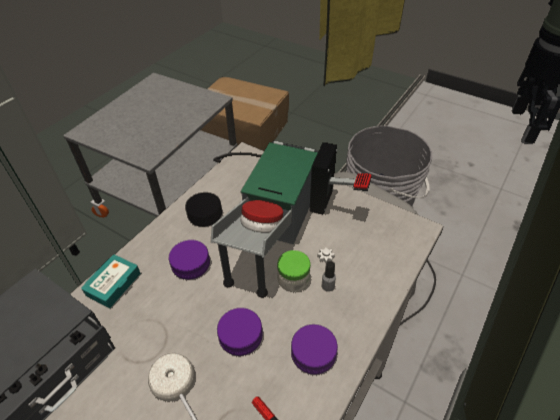

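View pics/top0.png

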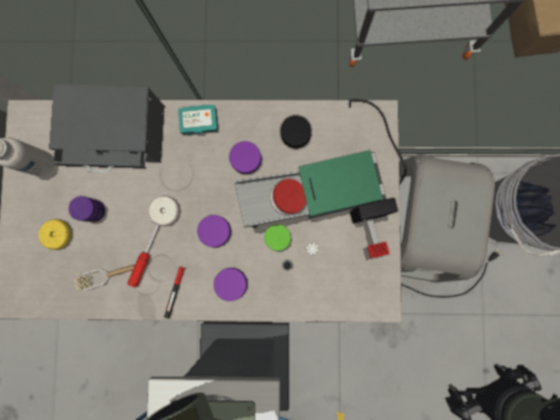

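The scene view shows the paddle at about (362,181). In the top view it is at (377,250), with the housing at (373,210) and the lid around (342,184), slightly rotated. The bystanders at (278,237), (313,248) and (287,265) are well clear of the paddle.

```bash
python3 - <<'E'
import cv2,pickle,numpy as np
d=pickle.load(open("f0.pkl","rb"))
def ray(n,p):
    f=d[n];v=np.array(f["rotation"])@np.linalg.solve(f["mtx"],[*p,1.]);return np.array(f["eye"]),v
def plane(n,p,z):
    e,v=ray(n,p);return e+v*(z-e[2])/v[2]
def blob(n,box,lo,hi):
    h=cv2.cvtColor(d[n]["color"],cv2.COLOR_RGB2HSV);m=cv2.inRange(h,lo,hi)
    x0,y0,x1,y1=box;k=np.zeros_like(m);k[y0:y1,x0:x1]=m[y0:y1,x0:x1]
    c=max(cv2.findContours(k,0,1)[0],key=cv2.contourArea);return c
P={}
for n,b in(("scene",(340,165,385,200)),("top",(360,235,395,265))):
    h=blob(n,b,(0,120,90),(12,255,255)) ;r=cv2.minAreaRect(h);M=cv2.moments(h);P[n]=(M['m10']/M['m00'],M['m01']/M['m00']);print(n,r,P[n],cv2.contourArea(h))
    if n=="top": print("corners",[plane(n,q,109).round(1)[:2] for q in cv2.boxPoints(r)])
a,u=ray("scene",P["scene"]);b,v=ray("top",P["top"])
t=np.linalg.lstsq(np.c_[u,-v],b-a,rcond=None)[0];print("tri",a+u*t[0],b+v*t[1]);print("top@109",plane("top",P["top"],109),"scene@109",plane("scene",P["scene"],109))
c=blob("top",(295,145,390,220),(65,80,40),(90,255,255));r=cv2.minAreaRect(c)
q=np.array([plane("top",p,125)[:2] for p in cv2.boxPoints(r)]);print("lid",q.round(1),q.mean(0))
for i in range(4):
    e=q[(i+1)%4]-q[i];print(np.hypot(*e),np.degrees(np.arctan2(e[1],e[0])))
E
```

```text
scene ((362.1499938964844, 180.04998779296875), (13.597793579101562, 16.443843841552734), 18.434947967529297) (362.03323836657165, 180.16239316239316) 175.5
top ((377.98077392578125, 249.4038543701172), (12.943665504455566, 19.807729721069336), 78.69007110595703) (377.9086757990868, 249.4634703196347) 219.0
corners [array([ 477.8, -354.7]), array([ 486.7, -397.9]), array([ 458.7, -403.1]), array([ 449.8, -360.1])]
tri [ 466.53079523 -379.97536376  106.77749497] [ 468.10490121 -379.27316543  106.63572835]
top@109 [ 468.10447646 -378.79489115  109.        ] scene@109 [ 465.70089185 -377.66628264  109.        ]
lid [[ 649.7 -201.2]
 [ 688.1 -362.3]
 [ 578.9 -385.8]
 [ 541.  -226.5]] [ 614.44484056 -293.9691289 ]
165.59427912949945 -76.59521519516551
111.76854692095785 -167.85339771051767
163.80536975734083 103.35874510760246
111.61195720419894 13.063296585517215
```

Paddle centre triangulates to about (467, -379, 107), against an expected height of 109. The lid measures 165 x 112 against 166 x 114 given, and the bin yaw is about 13°. I'll move above the paddle with the fingers shut and aligned to the bin.

Emit:
jog_arm --targets '[[[20,12,-2],-1,0],[[48,30,-6],-2,0],[[80,50,-12],-4,0],[[112,70,-20],-5,0],[[144,90,-30],-6,0],[[176,110,-40],-8,0],[[204,127,-50],-9,0],[[226,140,-60],-10,0],[[237,147,-70],-10,0],[[238,148,-80],-10,0],[[238,148,-80],-10,0],[[238,148,-80],-10,0]]'

```text
clock: 1.3
eef_pos: [467.1, -379.6, 151.2]
tcp_rot: [[0.972, 0.234, -0.001], [0.234, -0.972, 0.0], [-0.001, -0.0, -1.0]]
wrist_force: [-0.1, -0.4, 0.1]
grip_width: 0.001
finger_force: 0.0
```

```bash
python3 - <<'E'
from plant import ctrl
import cv2,numpy as np
s=ctrl.state();print(s["clock"],s["eef_pos"],s["grip_width"],s["wrist_force"],s["tcp_rot"][:,1])
a=ctrl.grab_frame("scene")["color"];b=ctrl.grab_frame("top")["color"]
A=cv2.resize(a[60:260,260:460],(400,400));B=cv2.resize(b[150:350,290:490],(400,400))
cv2.imwrite("pics/above.png",np.hstack([A,B])[:,:,::-1])
E
```

```text
1.3 [ 467.09446774 -379.60521341  151.19297013] 0.0013139420585631374 [-0.1332311  -0.36867453  0.11250883] [ 2.34071719e-01 -9.72219308e-01 -2.19308704e-04]
```

View pics/above.png

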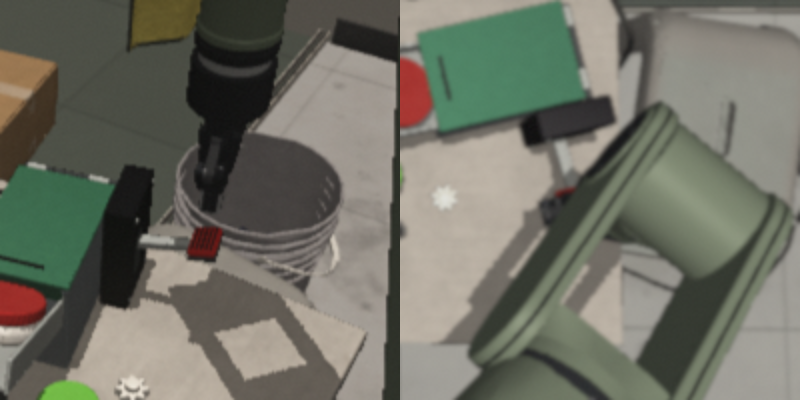

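The left crop shows the closed fingertips at (210,205), right above the paddle at (205,243). The housing and lid are clear of the gripper. I'll descend to contact, then push.

Emit:
jog_arm --targets '[[[0,0,-10],0,0],[[0,0,-20],0,0],[[0,0,-28],0,0],[[0,0,-34],0,0],[[0,0,-38],0,0],[[0,0,-42],0,0],[[0,0,-46],0,0],[[0,0,-50],0,0],[[0,0,-50],0,0]]'

```text
clock: 2.3
eef_pos: [467.6, -379.3, 101.9]
tcp_rot: [[0.972, 0.235, -0.001], [0.235, -0.972, -0.001], [-0.001, 0.001, -1.0]]
wrist_force: [-2.4, 0.0, 5.6]
grip_width: 0.003
finger_force: 2.7
```

Contact is about 6 N, as expected. Now I'll push down to the stop.

Emit:
jog_arm --targets '[[[0,0,-4],0,0],[[0,0,-8],0,0],[[0,0,-12],0,0],[[0,0,-16],0,0],[[0,0,-20],0,0],[[0,0,-23],0,0],[[0,0,-26],0,0],[[0,0,-28],0,0],[[0,0,-29],0,0],[[0,0,-29],0,0]]'

```text
clock: 3.3
eef_pos: [467.9, -379.4, 73.1]
tcp_rot: [[0.972, 0.235, -0.0], [0.235, -0.972, -0.001], [-0.001, 0.001, -1.0]]
wrist_force: [-4.8, -0.8, 6.8]
grip_width: 0.001
finger_force: 3.8
```

Emit:
jog_arm --targets '[[[0,0,-1],0,0],[[0,0,-2],0,0],[[0,0,-3],0,0],[[0,0,-3],0,0],[[0,0,-3],0,0]]'

```text
clock: 3.8
eef_pos: [467.9, -379.5, 72.7]
tcp_rot: [[0.972, 0.235, 0.001], [0.235, -0.972, -0.002], [0.0, 0.002, -1.0]]
wrist_force: [-8.9, 1.7, 21.1]
grip_width: 0.002
finger_force: 11.1
```

The force has risen to 21 N at z ≈ 72.7, so the paddle is at its stop. I'll hold there while the tin slides, then look.

Emit:
jog_arm --targets '[[[0,0,0],0,0],[[0,0,0],0,0],[[0,0,0],0,0],[[0,0,0],0,0],[[0,0,0],0,0],[[0,0,0],0,0],[[0,0,0],0,0],[[0,0,0],0,0],[[0,0,0],0,0],[[0,0,0],0,0]]'

```text
clock: 4.8
eef_pos: [467.9, -379.5, 72.7]
tcp_rot: [[0.972, 0.235, 0.001], [0.235, -0.972, -0.002], [0.0, 0.002, -1.0]]
wrist_force: [-8.9, 1.2, 20.9]
grip_width: 0.001
finger_force: 11.1
```

```bash
python3 - <<'E'
from plant import ctrl
import cv2,numpy as np
a=ctrl.grab_frame("scene")["color"];b=ctrl.grab_frame("top")["color"]
A=cv2.resize(a[120:320,180:380],(400,400));B=cv2.resize(b[120:320,220:420],(400,400))
cv2.imwrite("pics/open.png",np.hstack([A,B])[:,:,::-1])
E
```

```text
(no output)
```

View pics/open.png

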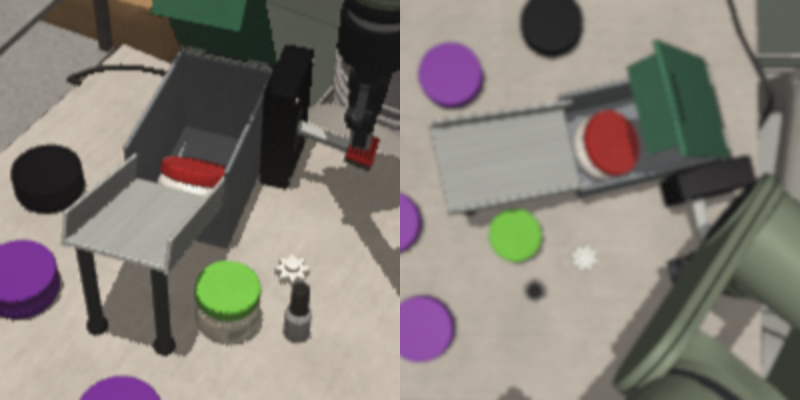

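The lid is wide open and the tin has left the chute. In the top crop it sits at (608,142), possibly tilted near the chute end of the bin. I'll measure it before letting go.

```bash
python3 - <<'E'
from plant import ctrl
import cv2,numpy as np
th=np.radians(13);R=np.array([[np.cos(th),-np.sin(th)],[np.sin(th),np.cos(th)]]);C=np.array([614.4,-294.])
fs={n:ctrl.grab_frame(n) for n in("top","scene")}
def ray(f,p): return np.array(f["eye"]),np.array(f["rotation"])@np.linalg.solve(f["mtx"],[*p,1.])
def pl(f,p,z):
    e,v=ray(f,p);w=e+v*(z-e[2])/v[2];return (R.T@(w[:2]-C)).round(1)
f=fs["top"]
h=cv2.cvtColor(f["color"],cv2.COLOR_RGB2HSV);m=cv2.inRange(h,(0,120,60),(12,255,255))|cv2.inRange(h,(170,120,60),(180,255,255))
m[:165]=0;m[220:]=0;m[:,:295]=0;m[:,:][:,350:]=0
c=max(cv2.findContours(m,0,1)[0],key=cv2.contourArea);e=cv2.fitEllipse(c);print("ellipse",e)
for z in(38,55,75,100):print(z,pl(f,e[0],z),"left/right pixels",pl(f,tuple(c[c[:,0,0].argmin(),0]),z),pl(f,tuple(c[c[:,0,0].argmax(),0]),z))
s=fs["scene"];w,P=[],{}
cv2.imwrite("pics/tin.png",np.hstack([cv2.resize(s["color"][150:250,230:330],(400,400),interpolation=2),cv2.resize(f["color"][150:230,280:360],(400,400),interpolation=2)])[:,:,::-1])
h=cv2.cvtColor(s["color"],cv2.COLOR_RGB2HSV);m=cv2.inRange(h,(0,120,50),(12,255,255))|cv2.inRange(h,(170,120,50),(180,255,255))
m[:180]=0;m[230:]=0;m[:,:250]=0;m[:,300:]=0
c2=max(cv2.findContours(m,0,1)[0],key=cv2.contourArea);print("scene bbox",cv2.boundingRect(c2))
# bin geometry projected into scene for comparison: top point -> far/near extreme
def proj(f,P): q=np.array(f["rotation"]).T@(np.array(P)-f["eye"]);q=f["mtx"]@q;return (q[:2]/q[2]).round(1)
for z,y in((38,35),(55,35),(75,45)):
    print("expected far rim/centre in scene",z,[proj(s,[*(R@[0,yy]+C),z]) for yy in(y-40,y)])
E
```

```text
ellipse ((325.3351135253906, 191.10511779785156), (24.836713790893555, 32.047706604003906), 159.35093688964844)
38 [-0.3 26.8] left/right pixels [14.2 56.6] [-23.5   0.8]
55 [-2.3 28.6] left/right pixels [11.9 57.9] [-25.   3.]
75 [-4.7 30.8] left/right pixels [ 9.3 59.5] [-26.9   5.7]
100 [-7.6 33.5] left/right pixels [ 6.  61.5] [-29.3   9.1]
scene bbox (260, 198, 32, 16)
expected far rim/centre in scene 38 [array([281.8, 199.3]), array([275.5, 211.7])]
expected far rim/centre in scene 55 [array([281.7, 193.9]), array([275.4, 206.3])]
expected far rim/centre in scene 75 [array([280. , 190.4]), array([273.5, 202.9])]
```

View pics/tin.png

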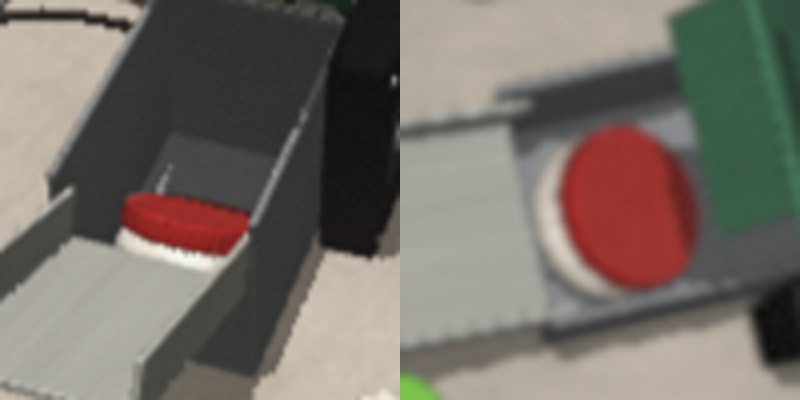

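The tin leans at about 35–40° on the chute-end wall. Its lid centre is at bin y ≈ 28 mm and z ≈ 55 mm. That puts the underside's centre at about y ≈ 48 and z ≈ 25, inside the limits, and its highest rim at about 75 mm stays under the skirt (81 mm). Now I'll let the paddle up slowly.

Emit:
jog_arm --targets '[[[0,0,2],0,0],[[0,0,4],0,0],[[0,0,6],0,0],[[0,0,8],0,0],[[0,0,9.5],0,0],[[0,0,11],0,0],[[0,0,12.5],0,0],[[0,0,14],0,0],[[0,0,15.5],0,0],[[0,0,17],0,0],[[0,0,18.5],0,0],[[0,0,20],0,0]]'

```text
clock: 6.2
eef_pos: [468.9, -379.0, 89.8]
tcp_rot: [[0.972, 0.235, 0.002], [0.235, -0.972, -0.0], [0.002, 0.001, -1.0]]
wrist_force: [2.0, 1.5, 3.9]
grip_width: -0.002
finger_force: 2.0
```

Emit:
jog_arm --targets '[[[0,0,1.5],0,0],[[0,0,3],0,0],[[0,0,4.5],0,0],[[0,0,6],0,0],[[0,0,7.5],0,0],[[0,0,9],0,0],[[0,0,10.5],0,0],[[0,0,12],0,0],[[0,0,13],0,0],[[0,0,14],0,0],[[0,0,15],0,0],[[0,0,16],0,0]]'

```text
clock: 7.4
eef_pos: [468.2, -378.9, 105.4]
tcp_rot: [[0.972, 0.235, 0.0], [0.235, -0.972, -0.0], [0.0, 0.0, -1.0]]
wrist_force: [2.6, 1.0, 3.8]
grip_width: -0.0
finger_force: 2.2
```

Emit:
jog_arm --targets '[[[0,0,1],0,0],[[0,0,2],0,0],[[0,0,3],0,0],[[0,0,4],0,0],[[0,0,5],0,0],[[0,0,6],0,0],[[0,0,7],0,0],[[0,0,8],0,0],[[0,0,9],0,0],[[0,0,10],0,0]]'

```text
clock: 8.4
eef_pos: [467.8, -378.9, 115.2]
tcp_rot: [[0.972, 0.235, -0.001], [0.235, -0.972, 0.0], [-0.001, -0.0, -1.0]]
wrist_force: [-0.4, 0.1, 0.5]
grip_width: 0.003
finger_force: 0.0
```

The fingers are free of the paddle. I'll retreat and check.

Emit:
jog_arm --targets '[[[0,0,10],0,0],[[0,0,25],0,0],[[0,0,45],0,0],[[0,0,65],0,0],[[-20,-15,80],0,0],[[-50,-35,90],0,0],[[-80,-55,95],0,0],[[-110,-75,95],0,0],[[-120,-80,95],0,0],[[-120,-80,95],0,0],[[-120,-80,95],0,0]]'

```text
clock: 9.5
eef_pos: [348.7, -458.6, 210.6]
tcp_rot: [[0.972, 0.235, 0.001], [0.235, -0.972, 0.0], [0.001, 0.0, -1.0]]
wrist_force: [-0.1, 0.4, 0.2]
grip_width: -0.001
finger_force: 0.0
```

```bash
python3 - <<'E'
from plant import ctrl
import cv2,numpy as np,pickle
d=pickle.load(open("f0.pkl","rb"))
a=ctrl.grab_frame("scene")["color"];b=ctrl.grab_frame("top")["color"]
for n,i,bx in(("scene",a,(340,165,385,200)),("top",b,(360,235,395,265)),):
    for im in(d[n]["color"],i):
        m=cv2.inRange(cv2.cvtColor(im,cv2.COLOR_RGB2HSV),(0,120,90),(12,255,255));x0,y0,x1,y1=bx
        q=np.argwhere(m[y0:y1,x0:x1]);print(n,len(q),q.mean(0)+[y0,x0])
for im in(d["scene"]["color"],a):
    m=cv2.inRange(cv2.cvtColor(im,cv2.COLOR_RGB2HSV),(65,80,40),(90,255,255))[130:220,230:330];q=np.argwhere(m);print("lid",len(q),q.mean(0))
A=cv2.resize(a[120:320,180:380],(400,400));B=cv2.resize(b[120:320,220:420],(400,400))
cv2.imwrite("pics/end.png",np.hstack([A,B])[:,:,::-1]);print(ctrl.state()["clock"])
E
```

```text
scene 173 [180.26589595 362.28901734]
scene 179 [180.22346369 362.27932961]
top 248 [249.46370968 377.91935484]
top 250 [249.452 377.9  ]
lid 2903 [43.3365484  50.20427144]
lid 2914 [43.42759094 50.18531229]
9.6
```

View pics/end.png

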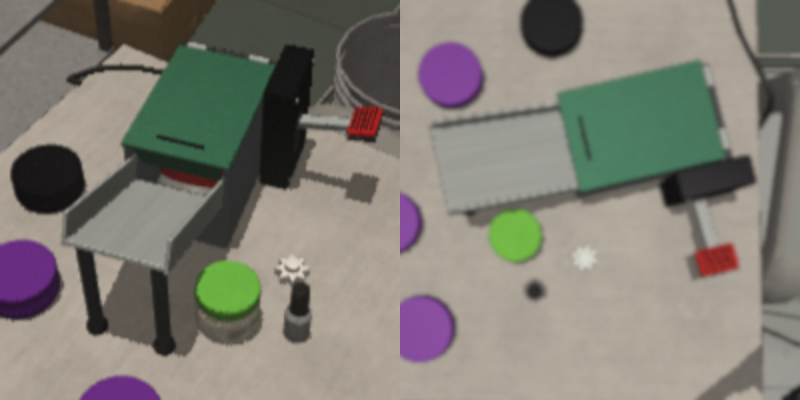

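In the end view the lid is shut: its mask is within 0.1 px of the start, and the paddle is too. The tin's red lid shows under the skirt at (190,175), in the same leaning place inside the bin. The bystanders are unmoved, so I'm handing in.

```bash
python3 -c "
from plant import ctrl
print(ctrl.finish_job())"
```

```text
the job is handed in; nothing more can be done
None
```

The job is handed in, and no verdict came back: the tin is in the bin (leaning on the chute-end wall, within the limits by my measurement), the paddle came up over about 3 s with the lid now shut, and the robot is clear.

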